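# Lid onto the piping-nozzle box

### The arm

A 7-joint arm with a two-finger parallel gripper is mounted at the origin on the work surface. World frame = base frame: x ahead of the robot, y to its left, z up, the work surface at z = 0. Lengths are in m, angles in rad, forces in N, time in s.
With the tool pointing down it reaches from about 0.4 to 0.875 m from the base axis. Payload 19.3 kg.
Tool frame: the origin (TCP) lies at the very end of the fingers, on their centre line; the grasp point (between the pads) lies 19 mm behind it; z points along the fingers, y is the direction in which the jaws open and shut (so a half turn about z gives the same grasp; the last joint's range is limited). The gripper opens to 85 mm and grips with 20 to 120 N. Pads are 22 mm wide; open, the fingers measure 114 mm over their backs; the gripper's body (76 mm by 85 mm) begins 54 mm behind the grasp point. The pads swing forward as they close: fully open they stand 13 mm farther back than shut.
Start: joints at [1.032, 0.521, -0.036, 1.599, 0.021, 1.021, -0.113], TCP at [0.282, -0.558, 0.231] pointing down, gripper open.
Joint ranges: [-2.91, 2.91], [-0.3, 2.13], [-1.5, 1.42], [0.17, 2.43], [-1.26, 4.41], [0.16, 1.93], [-2.52, 2.52]. Speed limits (rad/s): [1.89, 1.89, 2.39, 2.39, 3.01, 3.01, 3.01].

### API

Orientations are given as [roll, pitch, yaw] about the fixed x, y, z axes, in that order (R = Rz(yaw) Ry(pitch) Rx(roll)).
In Python, from workcell import bot, grab_frame, calibration, workorder gives the robot as it stands.
- The arm moves only by the tool move_arm, never from a script. Its arguments are lists of equal length, an entry for each row: "jaw": the closure in counts, from 0 (fully open) to 255 (shut); "dp": the shift along the tool's x, y, z in units of 800 mm (1.0 is 800 mm), a list of three; "rotation": the turn, a rotation vector about the tool's x, y, z in units of pi rad (1.0 is pi rad), a list of three. In form: {"jaw": [jaw, ...], "dp": [[dx, dy, dz], ...], "rotation": [[rx, ry, rz], ...]}. A call has 1 to 10 rows; each row shifts and turns the commanded pose from where the row before left it, along the tool's axes as they then stand; what a row does not reach is not made up. A row lasts 1/8 s, in which the tool goes at most 62.5 mm and 10.7 degrees, less where a joint would pass 70% of its speed; a pose out of reach is approached as far as the arm can. A call with a number of a shift or a turn outside -1 to 1 is refused whole. A call with a gripper value outside its range is refused whole. The fingers move at their own pace and stop on an object; "squeeze" is the grip in N (left out, the last holds). Time passes only in rows, so rows that do not move let the fingers close. It gives the time, the measured TCP pose, the force and the opening at its end, in the units of the state.
- bot.observe(): the state, without advancing time (a new reading comes with each control period).
- grab_frame(name): name is "scene" or "side" or "wrist"; returns the picture (400x640x3 uint8, blue, green, red); there is no depth.
- calibration(name): a dict with "camera_matrix" (3x3 intrinsics, pixels), "T" (4x4, takes a point from camera to world coordinates). Camera axes: x right, y down, z forward; pixel columns grow to the right and rows downward; lengths in m; the calibration is good to about 2 mm. The wrist camera is an equidistant fisheye: a pixel r from the principal point sees the ray r / f radians off the axis. A picture is of the moment at which its call begins: read the wrist's pose just before it. calibration takes no time and is no camera call; for the wrist camera it gives the pose at the moment of the call.
- workorder.job_done(): hands the job in, once; it reports no verdict.
The state is a dict: "clock": time; "qpos": joint angles; "qd": joint speeds; "joint_efforts": joint torques, N m; "position": TCP position; "tool_rot": TCP orientation; "force": force on the tool from outside, world axes, zero at the start; "moment": the same for the moment, N m; "grip_width": finger opening in m.
Only numpy, scipy, OpenCV 4.12 (cv2) and the standard library are available. Lean on these libraries where they do the work, as an engineer would, in place of code of your own. Each camera call takes 0.05 s, during which the arm holds its last target. There are 200 camera calls.

### The job

The thin lid of the piping-nozzle box lies flat on the pastry board between two guide strips, where its sides are out of the fingers' reach. Slide it flat along between them until its near end sticks out past the board's near edge (the one facing the robot), grip it there by its two long sides and lift it clear. Then lay it gently, without dropping it, on the open box, centred and square so that the whole mouth is covered, let go, and leave the rolling pin, saucepan and flour tub where they stand.

Things in the scene. Friction and masses are not known exactly. Their poses are not given: they have to be found in the camera images.
- lid: Plain flat blue sheet-metal lid, 150 (its x) x 62 (its y) x 3 mm thick, about 80 g, no handle or rim. Origin: centre of its underside. It starts flat on the board between the two strips, long x axis along the board's x, wholly on the board, its top 48 mm above the bench. Its -x end is the near end. Either way round fits the box.
- lid_near (a point): Middle of the top of the lid's near short end (lid -x end, 75 mm from its centre). The lid is slippery on the board (friction about 0.3) and can be drawn along with the shut fingertips pressing lightly (5 to 10 N) on its top.
- lid_far (a point): Middle of the top of the lid's far short end (lid +x end).
- board: Light wooden pastry board, fixed, 220 (x) x 180 (y) x 45 mm high, on the steel bench, left or right of the box. Origin: centre of its underside; top at z = 45 mm; near edge = its -x side, 110 mm from the centre. Two fixed dark guide strips, 12 mm wide, standing 8 mm above the top, run its whole x length, 72 mm apart about its middle; the channel is open at both ends.
- board_edge (a point): Middle of the top of the board's near edge (facing the robot). Below it there is free space down to the bench, 45 mm.
- tin: Open-topped blue metal box with four small steel piping nozzles inside (all well below the rim), loose on the bench, about 0.5 kg. Outside 136 (its x) x 50 (its y) x 48 mm high, walls 4 mm, mouth 128 x 42 mm. Origin: centre of its underside. The lid rests flat on its rim, overhanging it by 7 mm at each end and 6 mm at each side when centred.
- tin_rim (a point): Centre of the box's mouth, at rim height (48 mm above the bench).
- pin: Wooden rolling pin lying on its two cradle blocks, one piece, 400 mm long along its y, 76 mm high, beyond the board and box. Origin under its centre. Leave alone.
- pan: Steel saucepan, 124 mm across, 65 mm high, with a 120 mm handle towards its +x and spoons standing in it up to 135 mm high. Origin under the pan's centre. Leave alone.
- tub: White round flour tub, 136 mm across, 100 mm high. Origin under its centre. Leave alone.
Not all that is in view belongs to the job. Several things have the shape of the lid; the one meant has the colours described above. There is more than one size of the tin; the one meant has the size given above.

How it is judged:
On the way, in this order (a step that is already met when the one before it is completed fails the run):
1. the lid, still lying flat on the board, sticks out at least 20 mm past the board's near edge (x of any of lid_near, lid_far in the frame of board below -0.13 m and angle between lid's own z axis and vertical below 0.06 rad and z of lid in the frame of board below 0.049 m and contact force between lid and board above 0.1 N), for 0.2 s.
2. the lid is held in the fingers, lifted clear of the board (contact force between the fingers and lid above 1 N and contact force between lid and board below 0.01 N and height (world z) of lid above 0.06 m), for 0.2 s.
At the end, for the whole second after the job is handed in: The lid lies flat and at rest on the rim of the upright box, released, centred within 10 mm along the box and 9 mm across it, and square with it within 0.10 rad (x of lid in the frame of tin between -0.01 and 0.01 m and y of lid in the frame of tin between -0.009 and 0.009 m and z of lid in the frame of tin between 0.045 and 0.051 m and angle between the x axis of lid and the x axis of tin, either way round below 0.1 rad and angle between lid's own z axis and vertical below 0.05 rad and angle between tin's own z axis and vertical below 0.03 rad and height (world z) of tin below 0.004 m and linear speed of lid below 0.02 m/s and contact force between the fingers and lid below 0.05 N); the robot touches nothing.
It fails at once if the lid falls (faster than 0.6 m/s while not touched by the fingers) (linear speed of lid above 0.6 m/s and contact force between the fingers and lid below 0.01 N).
It fails at once if the rolling pin is moved more than 30 mm (distance of pin from where it was at the start of the episode above 0.03 m).
It fails at once if the saucepan is moved more than 30 mm (distance of pan from where it was at the start of the episode above 0.03 m).
It fails at once if the flour tub is moved more than 30 mm (distance of tub from where it was at the start of the episode above 0.03 m).
It also fails if it takes over 51 s, if anything falls off the work surface, if the arm or the gripper's body presses on something with over 40 N, if the wrist force passes 120 N, or if a joint passes its speed limit or range.

## Working session

There is one attempt and no reset: what is moved stays moved. The work goes in short steps, Python scripts to look and compute and a tool call to move; the robot and the scene stay as the last step left them, time stands still between calls to the robot, and variables do not carry over. Pictures are saved under pics/ and viewed, about 8 in all and at most 12, crops included, and the job is handed in when it is done.

Besides the shell and the picture viewer there is one more tool, called after ">>>" as name(argument=value, ...) on one line, values as JSON. move_arm: Moves the arm, as the interface text tells. Shifts and turns lie within -1 to 1; 1 stands for 800 mm of shift or pi rad of turn. Its arguments: {"type":"object","properties":{"jaw":{"type":"array","items":{"type":"number"}},"dp":{"type":"array","items":{"type":"array","items":{"type":"number","minimum":-1,"maximum":1}}},"rotation":{"type":"array","items":{"type":"array","items":{"type":"number","minimum":-1,"maximum":1}}},"squeeze":{"type":"number"}},"required":["jaw","dp","rotation"]}

```bash
mkdir -p pics; ls; python3 - <<'E'
from workcell import bot, grab_frame, calibration
import cv2,numpy as np
print(bot.observe())
for n in ["scene","side"]:
    f=grab_frame(n); cv2.imwrite(f"pics/{n}0.png",f)
for n in ["scene","side","wrist"]:
    c=calibration(n);print(n,np.round(c["camera_matrix"],2).tolist(),np.round(c["T"],4).tolist())
E
```

```text
pics
{'clock': 0.0, 'qpos': array([ 1.03183498,  0.52204599, -0.03632189,  1.59999341,  0.02118441,
        1.02108761, -0.11280807]), 'qd': array([ 1.53257027e-03, -1.36521161e-03,  1.15606491e-03, -2.65408004e-05,
       -1.31761390e-03, -2.05025499e-04,  1.16804887e-03]), 'joint_efforts': array([ 2.33920626e-03, -9.27095532e+01,  1.98043540e+00, -3.69914460e+01,
        1.79577334e-02,  8.29800905e-03,  2.65276270e-05]), 'position': array([ 0.28218202, -0.5573001 ,  0.23071108]), 'tool_rot': array([-3.14044485e+00,  7.09227489e-05,  4.68730151e-01]), 'force': array([ 0.81808717, -0.72425739, -0.61727995]), 'moment': array([0.02314803, 0.0452009 , 0.00165408]), 'grip_width': 0.08548481629846652}
scene [[397.35, 0.0, 314.43], [0.0, 397.35, 200.94], [0.0, 0.0, 1.0]] [[-0.7662, 0.3949, -0.5069, 1.1898], [0.6425, 0.4646, -0.6094, 0.7317], [-0.0052, -0.7926, -0.6097, 0.8109], [0.0, 0.0, 0.0, 1.0]]
side [[447.1, 0.0, 322.6], [0.0, 447.1, 198.26], [0.0, 0.0, 1.0]] [[-0.9761, -0.1261, 0.177, 0.3622], [-0.2169, 0.6143, -0.7587, 0.8953], [-0.0131, -0.7789, -0.627, 0.7927], [0.0, 0.0, 0.0, 1.0]]
wrist [[309.71, 0.0, 319.18], [0.0, 309.71, 203.11], [0.0, 0.0, 1.0]] [[0.4521, -0.8449, -0.286, 0.3571], [-0.892, -0.4287, -0.1434, -0.5203], [-0.0015, 0.3199, -0.9474, 0.3737], [0.0, 0.0, 0.0, 1.0]]
```

View pics/scene0.png

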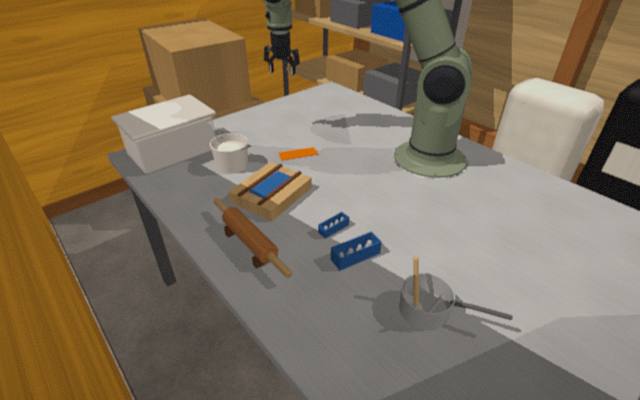

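View pics/side0.png

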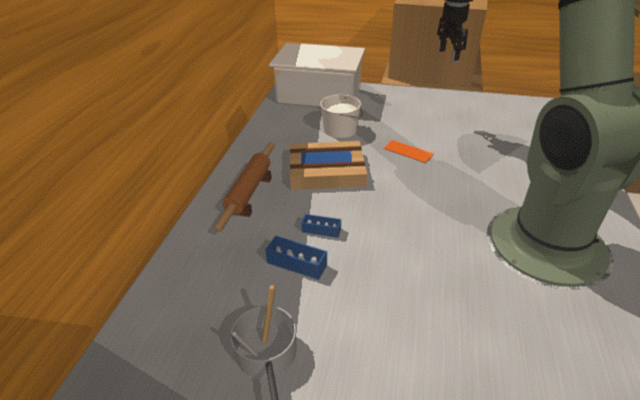

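Both views show the blue lid on the board (scene ≈(270,185), side ≈(327,158)). There is a large blue box (scene (356,250), side (297,256)) and a small decoy box (scene (334,224), side (321,226)). The tub, pin and pan stand around them.

```bash
cat > h.py <<'E'
import cv2,numpy as np
from workcell import bot, grab_frame, calibration
def blue(f,amin=60):
    hsv=cv2.cvtColor(f,cv2.COLOR_BGR2HSV)
    m=cv2.inRange(hsv,(98,110,40),(125,255,255))
    m=cv2.morphologyEx(m,cv2.MORPH_CLOSE,np.ones((3,3)))
    cs=cv2.findContours(m,cv2.RETR_EXTERNAL,cv2.CHAIN_APPROX_NONE)[0]
    return m,[c for c in cs if cv2.contourArea(c)>amin]
def ray(c,uv,fish=False):
    K=c["camera_matrix"];T=c["T"]
    x=(np.asarray(uv,float).reshape(-1,2)-K[:2,2])/[K[0,0],K[1,1]]
    if fish:
        r=np.linalg.norm(x,axis=1,keepdims=True)+1e-9
        d=np.hstack([x/r*np.sin(r),np.cos(r)])
    else: d=np.hstack([x,np.ones((len(x),1))])
    return T[:3,3],d@T[:3,:3].T
def plane(c,uv,z,fish=False):
    o,d=ray(c,uv,fish); return o+d*((z-o[2])/d[:,2])[:,None]
def tri(o1,d1,o2,d2):
    A=0;b=0
    for o,d in((o1,d1),(o2,d2)):
        d=d/np.linalg.norm(d);P=np.eye(3)-np.outer(d,d);A=A+P;b=b+P@o
    p=np.linalg.solve(A,b)
    d1=d1/np.linalg.norm(d1);d2=d2/np.linalg.norm(d2)
    n=np.cross(d1,d2);n/=np.linalg.norm(n)
    return p,abs((o2-o1)@n)
def rect(P):
    (cx,cy),(w,h),a=cv2.minAreaRect((P[:,:2]*1000).astype(np.float32))
    if w<h: w,h,a=h,w,a+90
    return np.round([cx,cy,w,h,(a+90)%180-90],1)
E
python3 - <<'E'
from h import *
F={}
for n in ["scene","side"]:
    f=cv2.imread(f"pics/{n}0.png");c=calibration(n);m,cs=blue(f)
    for k in cs:
        M=k.reshape(-1,2)
        if M[:,1].min()<100: continue
        print(n,len(M),"ctr",M.mean(0).round(1),"z48",rect(plane(c,M,.048)),"z0",rect(plane(c,M,0)))
        q=cv2.boxPoints(cv2.minAreaRect(k)); print(q.round(1).tolist())
    F[n]=c
def pr(nm,a,b):
    p,g=tri(F["scene"]["T"][:3,3],ray(F["scene"],a)[1][0],F["side"]["T"][:3,3],ray(F["side"],b)[1][0]);print(nm,p.round(4),g.round(4))
pr("lid",(270,185.5),(327.5,158))
# pictures enlarged
a=cv2.imread("pics/scene0.png")[150:280,215:395];b=cv2.imread("pics/side0.png")[130:285,255:375]
a=cv2.resize(a,None,fx=3.3,fy=3.3,interpolation=cv2.INTER_CUBIC)[:429,:];b=cv2.resize(b,(200*120//155*2,400))
a=cv2.resize(a,(480,int(a.shape[0]*480/a.shape[1])))
H=max(a.shape[0],b.shape[0]);o=np.zeros((H,480+b.shape[1],3),np.uint8);o[:a.shape[0],:480]=a;o[:b.shape[0],480:]=b
cv2.imwrite("pics/crop1.png",o);print(o.shape)
E
```

```text
scene 121 ctr [354.9 250.5] z48 [609.2 208.2 154.9  81.  -11. ] z0 [572.7 175.3 164.7  86.1 -11. ]
[[326.8999938964844, 249.10000610351562], [375.0, 229.10000610351562], [384.20001220703125, 251.0], [336.0, 271.1000061035156]]
scene 72 ctr [333.1 224.6] z48 [584.7  91.1 112.   55.9  -0.7] z0 [546.7  50.8 119.   59.4  -0.7]
[[315.70001220703125, 225.8000030517578], [344.5, 210.5], [351.5, 223.60000610351562], [322.6000061035156, 238.8000030517578]]
scene 79 ctr [269.3 183.8] z48 [ 607.9 -201.9  145.3   60.    16.5] z0 [ 571.3 -260.6  154.5   63.8   16.5]
[[249.5, 190.39999389648438], [281.70001220703125, 166.1999969482422], [289.70001220703125, 177.0], [257.6000061035156, 201.10000610351562]]
side 151 ctr [296.5 256.9] z48 [587.7 212.1 148.7  83.6 -11.3] z0 [602.2 168.1 158.2  89.  -11.3]
[[262.29998779296875, 260.5], [270.8999938964844, 233.60000610351562], [328.79998779296875, 252.1999969482422], [320.20001220703125, 279.1000061035156]]
side 100 ctr [320.8 225.4] z48 [555.2  97.8  97.9  62.6  -1.8] z0 [567.6  46.4 104.2  66.7  -1.8]
[[300.3999938964844, 230.60000610351562], [303.20001220703125, 213.5], [340.5, 219.8000030517578], [337.70001220703125, 236.8000030517578]]
side 113 ctr [325.8 156.8] z48 [ 605.2 -202.4  145.3   54.8   14.9] z0 [ 620.9 -273.2  154.7   58.3   14.9]
[[301.70001220703125, 152.5], [349.8999938964844, 150.89999389648438], [350.20001220703125, 161.0], [302.0, 162.60000610351562]]
lid [ 0.6032 -0.2089  0.0363] 0.0051
(400, 788, 3)
```

View pics/crop1.png

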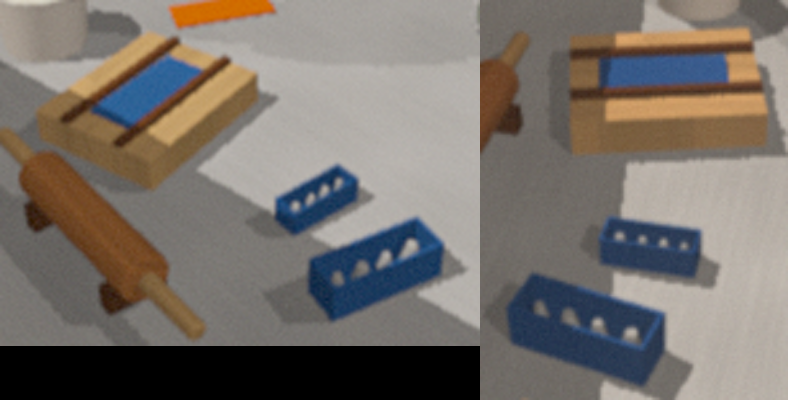

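>>> move_arm(jaw=[255,255,255,255,255,255,255,255,255,255], dp=[[0.049,-0.0225,0],[0.049,-0.0225,0],[0.049,-0.0225,0],[0.049,-0.0225,0],[0.049,-0.0225,0],[0.049,-0.0225,0],[0.049,-0.0225,0],[0.049,-0.0225,0],[0.049,-0.0225,0],[0.049,-0.0225,0]], rotation=[[0,0,0],[0,0,0],[0,0,0],[0,0,0],[0,0,0],[0,0,0],[0,0,0],[0,0,0],[0,0,0],[0,0,0]])

```text
clock: 1.35
position: [0.5514, -0.2187, 0.2311]
tool_rot: [-3.141, 0.0, 0.469]
force: [0.8, 0.0, 0.5]
grip_width: 0.0001
```

>>> move_arm(jaw=[255,255,255], dp=[[0,0,0],[0,0,0],[0,0,0]], rotation=[[0,0,0.03],[0,0,0.03],[0,0,0]])

```text
clock: 1.72
position: [0.5507, -0.2197, 0.2311]
tool_rot: [-3.141, 0.001, 0.281]
force: [-0.3, 0.2, 0.1]
grip_width: 0.0001
```

```bash
python3 - <<'E'
from h import *
s=bot.observe();print(s["position"],s["tool_rot"],s["force"],s["clock"])
c=calibration("wrist");f=grab_frame("wrist");cv2.imwrite("pics/w1.png",f);np.savez("pics/w1.npz",**c)
m,cs=blue(f,300)
for k in cs:
    M=k.reshape(-1,2);print(M.mean(0),cv2.contourArea(k),rect(plane(c,M,.048,True)))
    print(cv2.approxPolyDP(k,6,True).reshape(-1,2).tolist())
E
```

```text
[ 0.55067752 -0.21971745  0.23105994] [-3.14145110e+00  5.19953722e-04  2.80966059e-01] [-0.25431741  0.18597119  0.1024568 ] 1.725
[113.17346939 111.30102041] 2184.0 [5.661e+02 4.590e+01 9.310e+01 5.270e+01 4.000e-01]
[[103, 75], [94, 145], [112, 150], [124, 145], [134, 80]]
[314.97382199 122.7434555 ] 7641.0 [ 607.1 -198.7  148.    60.8   14.6]
[[288, 55], [287, 191], [340, 192], [345, 56]]
[54.79835391 78.16049383] 3523.5 [592.7 172.8 139.4  92.3 -11.2]
[[81, 38], [48, 31], [27, 113], [42, 128], [63, 123]]
```

View pics/w1.png

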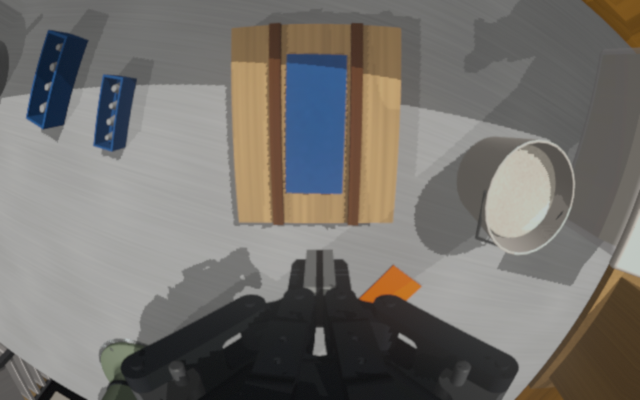

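The wrist view shows the lid with corners at (288,55), (345,56), (340,192) and (287,191). The board's near edge is at row ≈223 and the tub at right (525,200) is clear of the channel.

```bash
python3 - <<'E'
from h import *
c=dict(np.load("pics/w1.npz"));s=bot.observe()
P=plane(c,[[288,55],[345,56],[340,192],[287,191]],.048,True)[:,:2]
B=plane(c,[[238,224],[393,222],[401,29],[232,28]],.045,True)[:,:2]
print("lid",P.round(4).tolist(),"ctr",P.mean(0).round(4),"near",P[2:].mean(0).round(4))
print("board",B.round(4).tolist(),B.mean(0).round(4),[np.linalg.norm(B[i]-B[i-1]).round(3) for i in range(4)])
for n,v in (("lid",(P[0]+P[1]-P[2]-P[3])),("board",(B[2]+B[3]-B[0]-B[1]))): print(n,"yaw",np.arctan2(v[1],v[0]).round(4))
e=B[:2].mean(0);v=B[2]+B[3]-B[0]-B[1];v/=np.linalg.norm(v);n=np.array([-v[1],v[0]])
print("v",v,"near end along from edge",((P[2:].mean(0)-e)@v).round(4),"lat centre",((P.mean(0)-B.mean(0))@n).round(4))
# height, lid centre from wrist + fixed views (mask centroids)
def cen(k): M=cv2.moments(k);return M["m10"]/M["m00"],M["m01"]/M["m00"]
w=[k for k in blue(cv2.imread("pics/w1.png"),300)[1] if cv2.contourArea(k)>5000][0]
for nm in("scene","side"):
    f=calibration(nm);k=min(blue(cv2.imread(f"pics/{nm}0.png"))[1],key=lambda k:abs(k.reshape(-1,2).mean(0)-((269,184) if nm=="scene" else (326,157))).sum())
    p,g=tri(c["T"][:3,3],ray(c,cen(w),True)[1][0],f["T"][:3,3],ray(f,cen(k))[1][0]);print(nm,p.round(4),g.round(4))
y=s["tool_rot"][2];R=np.array([[np.cos(y),np.sin(y)],[np.sin(y),-np.cos(y)]])
for d in (0,-.02): 
    t=P.mean(0)+d*v;print("to lid",d,"tool d mm",(R.T@(t-s["position"][:2])*1000).round(1))
E
```

```text
lid [[0.6707, -0.1519], [0.6858, -0.2085], [0.5439, -0.2457], [0.5289, -0.1894]] ctr [ 0.6073 -0.1989] near [ 0.5364 -0.2176]
board [[0.4727, -0.143], [0.5258, -0.317], [0.7354, -0.2568], [0.6873, -0.084]] [ 0.6053 -0.2002] [np.float64(0.223), np.float64(0.182), np.float64(0.218), np.float64(0.179)]
lid yaw 0.2574
board yaw 0.2738
v [0.962739   0.27043228] near end along from edge 0.0391 lat centre 0.0007
scene [ 0.6104 -0.1991  0.0481] 0.0026
side [ 0.6077 -0.1989  0.0494] 0.0034
to lid 0 tool d mm [60.2 -4.3]
to lid -0.02 tool d mm [40.2 -4.5]
```

>>> move_arm(jaw=[255,255,255,255,255,255,255,255,255], dp=[[0.047,-0.0025,0],[0.047,-0.0025,0],[0,0,0.05],[0,0,0.05],[0,0,0.05],[0,0,0.05],[0,0,0.01],[0,0,0],[0,0,0]], rotation=[[0,0,0],[0,0,0.0035],[0,0,0],[0,0,0],[0,0,0],[0,0,0],[0,0,0],[0,0,0],[0,0,0]])

```text
clock: 2.9
position: [0.6228, -0.1956, 0.065]
tool_rot: [3.141, -0.002, 0.269]
force: [-0.2, -0.0, 0.2]
grip_width: -0.0002
```

>>> move_arm(jaw=[255,255,255,255,255], dp=[[0,0,0.01],[0,0,0.006],[0,0,0.00375],[0,0,0],[0,0,0]], rotation=[[0,0,0],[0,0,0],[0,0,0],[0,0,0],[0,0,0]])

```text
clock: 3.52
position: [0.6219, -0.1952, 0.0481]
tool_rot: [3.142, -0.0, 0.269]
force: [-4.3, 2.2, 11.8]
grip_width: 0.0001
```

>>> move_arm(jaw=[255,255,255], dp=[[0,0,0.00125],[0,0,0],[0,0,0]], rotation=[[0,0,0],[0,0,0],[0,0,0]])

```text
clock: 3.9
position: [0.6221, -0.1953, 0.048]
tool_rot: [3.141, -0.0, 0.269]
force: [-9.2, 2.0, 26.7]
grip_width: 0.0
```

>>> move_arm(jaw=[255,255,255,255,255,255,255], dp=[[0,0,-0.0014],[0,0,0],[-0.005,0,0],[-0.0075,0,0],[-0.0075,0,0],[-0.005,0,0],[0,0,0]], rotation=[[0,0,0],[0,0,0],[0,0,0],[0,0,0],[0,0,0],[0,0,0],[0,0,0]])

```text
clock: 4.78
position: [0.603, -0.2008, 0.0481]
tool_rot: [3.141, -0.001, 0.269]
force: [-1.8, 0.0, 9.5]
grip_width: -0.0001
```

```bash
python3 - <<'E'
from h import *
c=calibration("wrist");f=grab_frame("wrist");cv2.imwrite("pics/w2.png",f)
m,cs=blue(f,300)
for k in cs:
    M=k.reshape(-1,2);print(M.mean(0),cv2.contourArea(k),rect(plane(c,M,.048,True)),cv2.approxPolyDP(k,6,True).reshape(-1,2).tolist())
E
```

```text
[319.25333333 342.4       ] 326.5 [ 548.8 -216.3   26.2    9.7   15.4] [[316, 327], [312, 354], [323, 356], [324, 331]]
[319.12903226 224.75382003] 14524.5 [ 619.9 -196.4   84.9   61.6   14.8] [[256, 154], [265, 300], [283, 296], [291, 264], [306, 249], [329, 248], [347, 264], [355, 296], [371, 302], [384, 155]]
[ 19.01805054 193.12274368] 4138.5 [578.1  21.8 108.7  61.6 -10.8] [[18, 137], [0, 141], [0, 242], [21, 254], [42, 238], [37, 143]]
```

View pics/w2.png

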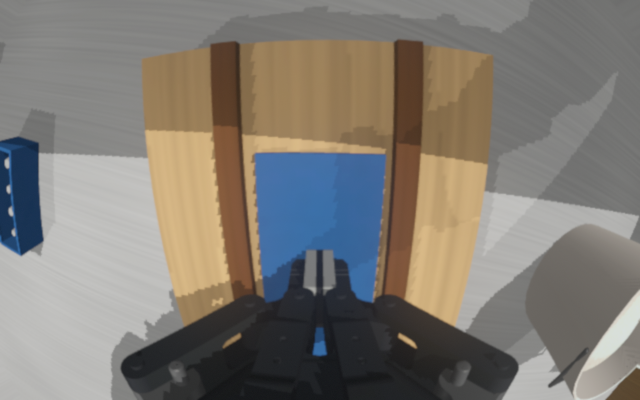

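The lid shows its far end at row ≈154 (cols 256–384), square in the channel, with the fingertips on it at (320,250).

>>> move_arm(jaw=[255,255,255,255,255,255,255], dp=[[-0.005,0,0],[-0.0075,0,0],[-0.0075,0,0],[-0.0075,0,0],[-0.0075,0,0],[-0.005,0,0],[0,0,0]], rotation=[[0,0,0],[0,0,0],[0,0,0],[0,0,0],[0,0,0],[0,0,0],[0,0,0]])

```text
clock: 5.7
position: [0.5722, -0.2093, 0.0481]
tool_rot: [3.141, -0.001, 0.269]
force: [-0.5, 0.8, 10.4]
grip_width: -0.0
```

```bash
python3 - <<'E'
from h import *
s=bot.observe();print(s["position"],s["force"])
c=calibration("wrist");f=grab_frame("wrist");cv2.imwrite("pics/w3.png",f)
def far(f,c):
    k=max([k for k in blue(f,300)[1]],key=cv2.contourArea);M=k.reshape(-1,2)
    Q=plane(c,M,.048,True)[:,:2];v=np.array([.9627,.2704]);n=np.array([-v[1],v[0]]);e=np.array([.4993,-.230])
    a=(Q-e)@v;b=(Q-e)@n;print("far from edge",np.percentile(a,99).round(4),"lat",b.min().round(4),b.max().round(4),rect(Q))
    print("overhang",.150-np.percentile(a,99))
far(f,c)
E
```

```text
[ 0.57219461 -0.20929275  0.04810552] [-0.51857664  0.83202713 10.36849008]
far from edge 0.1356 lat -0.0314 0.031 [ 589.  -204.9   84.8   61.5   14.7]
overhang 0.014373289890317525
```

>>> move_arm(jaw=[255,255,255,255,255,255,255,255,255], dp=[[-0.005,0,0],[-0.0075,0,0],[-0.0075,0,0],[-0.0075,0,0],[-0.0075,0,0],[-0.0075,0,0],[-0.0075,0,0],[-0.005,0,0],[0,0,0]], rotation=[[0,0,0],[0,0,0],[0,0,0],[0,0,0],[0,0,0],[0,0,0],[0,0,0],[0,0,0],[0,0,0]])

```text
clock: 6.88
position: [0.5298, -0.2211, 0.0481]
tool_rot: [3.141, -0.001, 0.269]
force: [-0.5, 1.0, 9.5]
grip_width: 0.0002
```

>>> move_arm(jaw=[255,255,255,255], dp=[[0,0,0],[0,0,-0.005],[0,0,-0.05],[0,0,-0.05]], rotation=[[0,0,0],[0,0,0],[0,0,0],[0,0,0]])

```text
clock: 7.38
position: [0.5291, -0.2206, 0.1324]
tool_rot: [-3.141, 0.001, 0.269]
force: [0.2, 0.7, 0.8]
grip_width: -0.0002
```

>>> move_arm(jaw=[0,0,0,0,0,0,0], dp=[[-0.05,0,-0.05],[-0.05,0,0],[-0.05,0,0],[0,0,0],[0,0,0],[0,0,0],[0,0,0]], rotation=[[0,0,0],[0,0,0],[0,0,0],[0,0,0],[0,0,0],[0,0,0],[0,0,0]])

```text
clock: 8.25
position: [0.4142, -0.2524, 0.1714]
tool_rot: [-3.141, 0.0, 0.27]
force: [0.2, 1.0, -0.5]
grip_width: 0.0854
```

```bash
python3 - <<'E'
from h import *
s=bot.observe();print(s["position"],s["tool_rot"],s["force"],s["grip_width"])
c=calibration("wrist");f=grab_frame("wrist");cv2.imwrite("pics/w4.png",f);np.savez("pics/w4.npz",**c)
m,cs=blue(f,300)
v=np.array([.9627,.2704]);n=np.array([-v[1],v[0]]);e=np.array([.4993,-.230])
for k in cs:
    Q=plane(c,k.reshape(-1,2),.048,True)[:,:2];print(cv2.contourArea(k),rect(Q),cv2.approxPolyDP(k,6,True).reshape(-1,2).tolist(),((Q-e)@v).min(),((Q-e)@v).max())
E
```

```text
[ 0.41418863 -0.25239518  0.1714403 ] [-3.14136154e+00  3.34472791e-05  2.70071660e-01] [ 0.19621516  0.95425363 -0.47174747] 0.08539150798832779
11500.0 [ 513.7 -225.   145.3   61.6   15.1] [[285, 0], [284, 162], [352, 163], [356, 0]] -0.05735922538928415 0.08770454143499445
1438.0 [536.1  38.8  59.7  47.3  88.5] [[71, 0], [62, 39], [95, 42], [107, 0]] 0.07882240545706654 0.13956345256793007
1255.0 [546.3 181.  128.6  44.1  85.3] [[0, 0], [15, 16], [0, 12], [0, 27], [36, 33], [47, 0]] 0.1167937341863477 0.19942223935205336
```

View pics/w4.png

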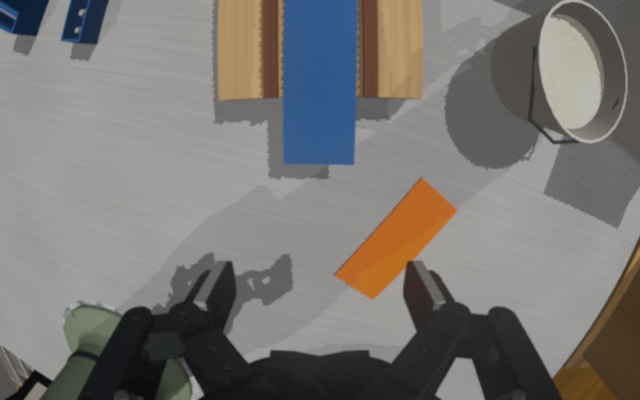

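The lid now overhangs the board by ≈57 mm: its near end is at row 162, cols 284–352, and the board edge is at row ≈98. It still lies flat and square.

>>> move_arm(jaw=[0,0,0,0,0,0,0,0,0,0], dp=[[0.039,0,0],[0.039,-0.0005,0],[0,0,0],[0,0,0.04],[0,0,0.04],[0,0,0.04],[0,0,0.04],[0,0,0.02],[0,0,0.006],[0,0,0]], rotation=[[0,0,0],[0,0,0],[0,0,0],[0,0,0],[0,0,0],[0,0,0],[0,0,0],[0,0,0],[0,0,0],[0,0,0]])

```text
clock: 9.55
position: [0.4739, -0.2359, 0.0233]
tool_rot: [3.141, -0.0, 0.269]
force: [-0.1, -0.2, 0.2]
grip_width: 0.0856
```

>>> move_arm(jaw=[255,255,255,255,255,255], dp=[[0,0,0],[0,0,0],[0,0,0],[0,0,0],[0,0,0],[0,0,0]], rotation=[[0,0,0],[0,0,0],[0,0,0],[0,0,0],[0,0,0],[0,0,0]], squeeze=40)

```text
clock: 10.3
position: [0.4742, -0.2359, 0.0232]
tool_rot: [3.141, -0.001, 0.269]
force: [0.2, -0.6, 6.6]
grip_width: 0.0604
```

```bash
python3 - <<'E'
from h import *
s=bot.observe();print(s["position"],s["tool_rot"],s["force"],s["grip_width"])
f=grab_frame("wrist");cv2.imwrite("pics/w5.png",f)
E
```

```text
[ 0.47415553 -0.23593692  0.02320354] [ 3.14095699e+00 -7.88434615e-04  2.69202405e-01] [ 0.23349135 -0.61435421  6.55541457] 0.06043247966163594
```

View pics/w5.png

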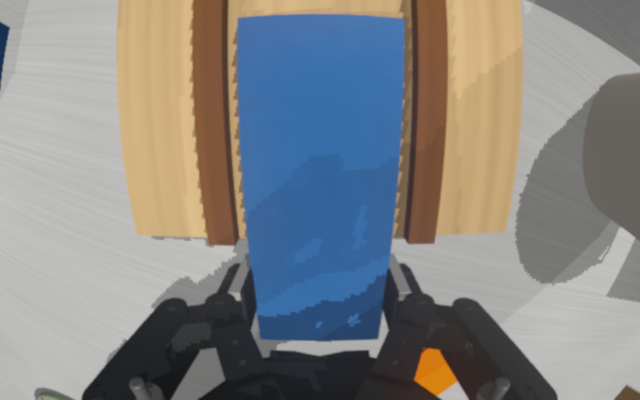

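The lid is held by both long sides near its near end (fingers at (235,300) and (405,300), opening 60 mm). Its far end is still in the channel at row 16.

>>> move_arm(jaw=[255,255,255,255,255,255,255,255], dp=[[0,0,-0.005],[0,0,-0.01],[0,0,-0.02],[0,0,-0.03],[0,0,-0.03],[0,0,-0.03],[0,0,0],[0,0,0]], rotation=[[0,0,0],[0,0,0],[0,0,0],[0,0,0],[0,0,0],[0,0,0],[0,0,0],[0,0,0]])

```text
clock: 11.35
position: [0.4735, -0.2357, 0.1228]
tool_rot: [-3.142, 0.0, 0.269]
force: [-0.3, 0.9, -1.3]
grip_width: 0.0604
```

```bash
python3 - <<'E'
from h import *
s=bot.observe();print(s["position"],s["tool_rot"],s["force"],s["grip_width"])
f=grab_frame("wrist");cv2.imwrite("pics/w6.png",f);c=calibration("wrist")
for k in blue(f,300)[1]: print(cv2.contourArea(k),cv2.approxPolyDP(k,6,True).reshape(-1,2).tolist())
g=cv2.imread("pics/w5.png");print(cv2.approxPolyDP(max(blue(g,300)[1],key=cv2.contourArea),6,True).reshape(-1,2).tolist())
a=cv2.resize(f,(400,250));b=grab_frame("side");cv2.imwrite("pics/s6.png",b)
b=cv2.resize(b[60:260,200:520],(400,250));cv2.imwrite("pics/c6.png",np.hstack([a,b]))
E
```

```text
[ 0.47353617 -0.23565805  0.12280768] [-3.14156410e+00  5.34673938e-05  2.69256466e-01] [-0.31002877  0.92148192 -1.27183589] 0.06037871692998141
46748.5 [[242, 21], [244, 185], [260, 336], [376, 338], [395, 189], [399, 22]]
3537.5 [[87, 8], [48, 4], [32, 93], [69, 94]]
1486.5 [[32, 0], [0, 0], [0, 78], [9, 78]]
[[239, 19], [240, 142], [260, 335], [376, 337], [398, 168], [403, 20]]
```

View pics/c6.png

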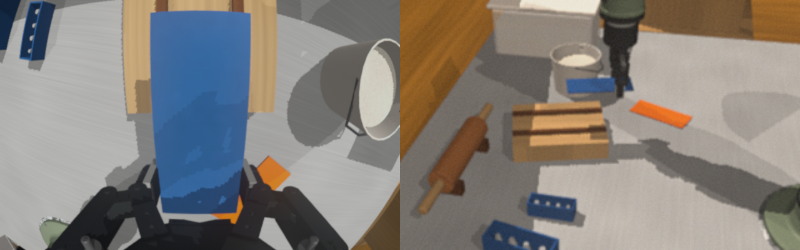

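The lid is held level, clear of the board. The wrist view shows it full length and the side view shows it above the board's near edge. Next I carry it towards the box and turn it.

>>> move_arm(jaw=[255,255,255,255,255,255,255,255,255,255], dp=[[0.01,-0.02,-0.016],[0.019,-0.046,-0.02],[0.019,-0.046,-0.02],[0.019,-0.046,-0.02],[0.019,-0.046,-0.02],[0.019,-0.046,0],[0.01,-0.02,0],[0,0,0],[0,0,0],[0,0,0]], rotation=[[0,0,0],[0,0,0],[0,0,0],[0,0,0],[0,0,0],[0,0,0],[0,0,0.049],[0,0,0.049],[0,0,0.048],[0,0,0]])

```text
clock: 12.7
position: [0.5048, -0.0019, 0.1999]
tool_rot: [-3.141, 0.0, -0.187]
force: [-0.7, 0.5, -0.5]
grip_width: 0.0603
```

>>> move_arm(jaw=[255,255], dp=[[0,0,0],[0,0,0]], rotation=[[0,0,0],[0,0,0]])

```text
clock: 12.95
position: [0.5049, -0.0029, 0.1997]
tool_rot: [-3.141, 0.0, -0.187]
force: [0.6, 0.3, -1.7]
grip_width: 0.0603
```

```bash
python3 - <<'E'
from h import *
s=bot.observe();print(s["position"],s["tool_rot"],s["force"],s["grip_width"])
c=calibration("wrist");f=grab_frame("wrist");cv2.imwrite("pics/w7.png",f);np.savez("pics/w7.npz",p=s["position"],r=s["tool_rot"],**c)
for k in blue(f,300)[1]: print(cv2.contourArea(k),cv2.approxPolyDP(k,5,True).reshape(-1,2).tolist())
a=cv2.resize(f[0:300,0:300],(600,600),interpolation=cv2.INTER_CUBIC);cv2.imwrite("pics/w7c.png",a)
E
```

```text
[ 0.50492163 -0.00292359  0.19966924] [-3.14147048e+00  3.52210988e-05 -1.87368405e-01] [ 0.56649549  0.34006212 -1.68265715] 0.06026451716413725
6064.5 [[109, 87], [119, 200], [152, 203], [167, 190], [160, 84]]
48456.5 [[243, 20], [240, 95], [217, 107], [237, 189], [245, 190], [260, 337], [377, 339], [395, 184], [400, 22]]
```

View pics/w7c.png

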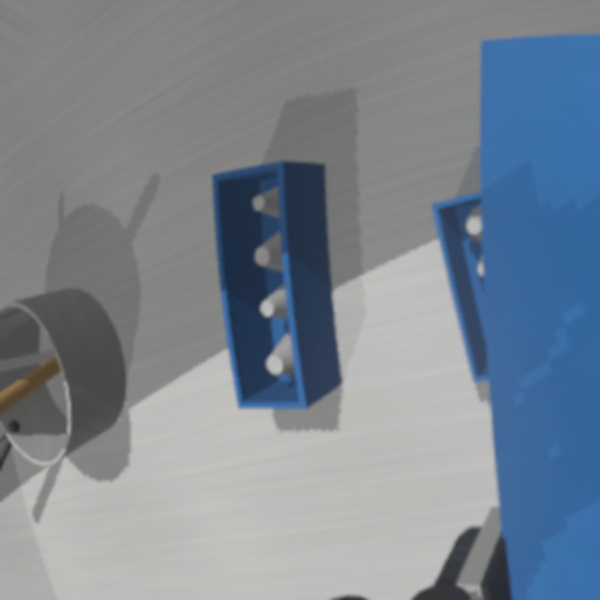

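The crop at 2× shows the big box's rim corners at full-image (106.5,87.5), (141.5,81.5), (152.5,203.5) and (119.5,203.5). The pan at far left and the small decoy box, partly under the lid, stay clear.

```bash
python3 - <<'E'
from h import *
from scipy.spatial.transform import Rotation as Ro
d=np.load("pics/w7.npz");c={k:d[k] for k in("camera_matrix","T")};p,r=d["p"],d["r"]
uv=[[106.5,87.5],[141.5,81.5],[152.5,203.5],[119.5,203.5]]
P=plane(c,uv,.048,True)[:,:2];print(P.round(4).tolist(),"ctr",P.mean(0).round(4),[np.linalg.norm(P[i]-P[i-1]).round(4) for i in range(4)])
v=P[0]+P[1]-P[2]-P[3];yaw=np.arctan2(v[1],v[0]);print("yaw",yaw.round(4))
sc=calibration("scene");us=np.array([[331.2,248.2],[371.7,232.5],[381.1,241.1],[338.7,259.9]])
q,g=tri(c["T"][:3,3],ray(c,np.mean(uv,0),True)[1][0],sc["T"][:3,3],ray(sc,us.mean(0))[1][0]);print("tri centre",q.round(4),g.round(4))
S=plane(sc,us,.048)[:,:2];print("scene z48",S.mean(0).round(4))
# lid pose in hand
from cv2 import solvePnP
L=np.array([[243,20],[400,22],[377,339],[260,337]],float)  # far-left, far-right, near-right, near-left
o,D=ray(dict(camera_matrix=c["camera_matrix"],T=np.eye(4)),L,True)
obj=np.array([[.075,.031,0],[.075,-.031,0],[-.075,-.031,0],[-.075,.031,0]])
ok,rv,tv=solvePnP(obj,(D[:,:2]/D[:,2:]).astype(float),np.eye(3),None)
Rw=c["T"][:3,:3]@cv2.Rodrigues(rv)[0];tw=(c["T"]@np.append(tv.ravel(),1))[:3]
e=cv2.projectPoints(obj,rv,tv,np.eye(3),None)[0].reshape(-1,2)-D[:,:2]/D[:,2:];print("reproj px",(np.abs(e).max()*309).round(1))
Rt=Ro.from_euler("xyz",r).as_matrix()
print("lid top ctr world",tw.round(4),"in tool",(Rt.T@(tw-p)).round(4),"lid x",Rw[:,0].round(3),"z",Rw[:,2].round(3),"yaw",np.arctan2(Rw[1,0],Rw[0,0]).round(4))
dl=np.append(P.mean(0)-tw[:2],0);print("shift tool mm",(Rt.T@dl*1000).round(1),"yaw err",yaw-np.arctan2(Rw[1,0],Rw[0,0]))
E
```

```text
[[0.6646, 0.2052], [0.6548, 0.1571], [0.5234, 0.183], [0.5324, 0.2304]] ctr [0.5938 0.1939] [np.float64(0.1346), np.float64(0.0491), np.float64(0.1339), np.float64(0.0483)]
yaw -0.192
tri centre [0.5944 0.193  0.0434] 0.0002
scene z48 [0.5963 0.1961]
reproj px 0.6
lid top ctr world [ 0.5473 -0.0109  0.2214] in tool [ 0.0431 -0.0001 -0.0217] lid x [ 0.981 -0.195 -0.016] z [0.017 0.005 1.   ] yaw -0.1963
shift tool mm [   7.6 -209.9    0. ] yaw err 0.004345287640785206
```

>>> move_arm(jaw=[255,255,255,255,255,255,255,255,255,255], dp=[[0,-0.02,0],[0.003,-0.046,0],[0.003,-0.046,0],[0.003,-0.046,0],[0.0015,-0.046,0],[0,-0.039,0],[0,-0.02,0],[0,0,0],[0,0,0],[0,0,0]], rotation=[[0,0,0],[0,0,0],[0,0,0],[0,0,0],[0,0,0],[0,0,0],[0,0,0],[0,0.005,0],[0,0,0],[0,0,0]])

```text
clock: 14.25
position: [0.5529, 0.201, 0.1998]
tool_rot: [3.141, -0.016, -0.191]
force: [-0.6, -1.0, -2.0]
grip_width: 0.0609
```

>>> move_arm(jaw=[255,255,255,255,255,255,255,255], dp=[[0,0,0.02],[0,0,0.04],[0,0,0.04],[0,0,0.04],[0,0,0.03],[0,0,0.01],[0,0,0],[0,0,0]], rotation=[[0,0,0],[0,0,0],[0,0,0],[0,0,0],[0,0,0],[0,0,0],[0,0,0],[0,0,0]])

```text
clock: 15.25
position: [0.5555, 0.2017, 0.0564]
tool_rot: [-3.141, -0.017, -0.19]
force: [0.0, 0.4, -0.8]
grip_width: 0.0604
```

```bash
python3 - <<'E'
from h import *
from scipy.spatial.transform import Rotation as Ro
s=bot.observe();print(s["position"],s["tool_rot"],s["force"],s["grip_width"])
Rt=Ro.from_euler("xyz",s["tool_rot"]).as_matrix();l=s["position"]+Rt@[.0431,-.0001,-.0217];print("lid top ctr",l)
t=np.array([.595,.1945,l[2]]);print("shift tool",(Rt.T@(t-l)*1000).round(1))
f=grab_frame("scene");g=grab_frame("side")
a=cv2.resize(f[190:300,280:440],(400,275),interpolation=cv2.INTER_CUBIC);b=cv2.resize(g[190:300,230:390],(400,275),interpolation=cv2.INTER_CUBIC);cv2.imwrite("pics/c8.png",np.hstack([a,b]))
E
```

```text
[0.55549602 0.20168607 0.05644896] [-3.14089756 -0.01668394 -0.18956792] [ 0.03549323  0.43432846 -0.80146301] 0.06040230646826908
lid top ctr [0.59747848 0.19371728 0.07886504]
shift tool [-2.6 -0.3 -0. ]
```

View pics/c8.png

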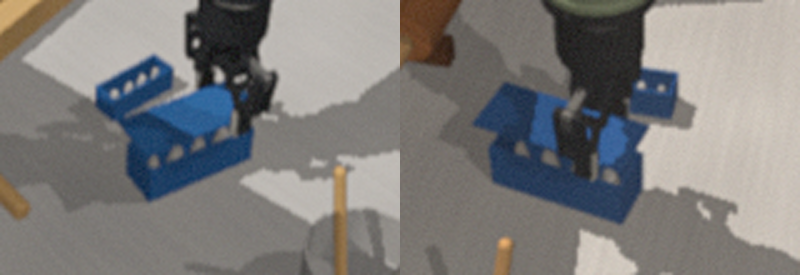

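The lid hangs parallel above the box in both views. I make a 2.5 mm correction and lower it.

>>> move_arm(jaw=[255,255,255,255,255,255,255], dp=[[-0.003,0,0.01],[0,0,0.01],[0,0,0.0075],[0,0,0.004],[0,0,0.001],[0,0,0],[0,0,0]], rotation=[[0,0,0],[0,0,0],[0,0,0],[0,0,0],[0,0,0],[0,0,0],[0,0,0]])

```text
clock: 16.23
position: [0.5532, 0.202, 0.0298]
tool_rot: [-3.141, -0.016, -0.189]
force: [0.0, -0.3, -0.8]
grip_width: 0.0604
```

>>> move_arm(jaw=[255,255,255], dp=[[0,0,0.0012],[0,0,0],[0,0,0]], rotation=[[0,0,0],[0,0,0],[0,0,0]])

```text
clock: 16.6
position: [0.5531, 0.202, 0.0287]
tool_rot: [-3.142, -0.016, -0.189]
force: [0.8, -0.2, -1.0]
grip_width: 0.0605
```

>>> move_arm(jaw=[255,255,255], dp=[[0,0,0.0008],[0,0,0],[0,0,0]], rotation=[[0,0,0],[0,0,0],[0,0,0]])

```text
clock: 16.98
position: [0.5531, 0.202, 0.028]
tool_rot: [-3.142, -0.016, -0.189]
force: [-0.5, -0.3, -0.1]
grip_width: 0.0601
```

>>> move_arm(jaw=[255,255,255], dp=[[0,0,0.0008],[0,0,0],[0,0,0]], rotation=[[0,0,0],[0,0,0],[0,0,0]])

```text
clock: 17.35
position: [0.5532, 0.202, 0.0274]
tool_rot: [-3.142, -0.016, -0.189]
force: [0.1, 0.2, 0.6]
grip_width: 0.0608
```

>>> move_arm(jaw=[255,255,255], dp=[[0,0,0.0008],[0,0,0],[0,0,0]], rotation=[[0,0,0],[0,0,0],[0,0,0]])

```text
clock: 17.73
position: [0.5532, 0.202, 0.0271]
tool_rot: [-3.141, -0.016, -0.189]
force: [-2.6, -0.7, 8.2]
grip_width: 0.0606
```

>>> move_arm(jaw=[255,255,60,40,20,0,0,0,0], dp=[[0,0,-0.0003],[0,0,0],[0,0,0],[0,0,0],[0,0,0],[0,0,0],[0,0,0],[0,0,0],[0,0,0]], rotation=[[0,0,0],[0,0,0],[0,0,0],[0,0,0],[0,0,0],[0,0,0],[0,0,0],[0,0,0],[0,0,0]], squeeze=20)

```text
clock: 18.85
position: [0.5532, 0.2019, 0.027]
tool_rot: [-3.142, -0.016, -0.189]
force: [-0.7, 0.0, -0.2]
grip_width: 0.0852
```

>>> move_arm(jaw=[0,0,0,0,0,0,0,0,0,0], dp=[[0,0,-0.005],[0,0,-0.01],[0,0,-0.02],[0,0,-0.04],[0,0,-0.05],[0,0,-0.05],[-0.04,0,-0.02],[-0.04,0,0],[0,0,0],[0,0,0]], rotation=[[0,0,0],[0,0,0],[0,0,0],[0,0,0],[0,0,0],[0,0,0],[0,0,0],[0,0,0],[0,0,0],[0,0,0]])

```text
clock: 20.1
position: [0.4884, 0.2145, 0.1828]
tool_rot: [-3.141, -0.017, -0.189]
force: [-0.2, -0.0, -0.5]
grip_width: 0.0856
```

```bash
python3 - <<'E'
from h import *
s=bot.observe();print(s["position"],s["force"],s["grip_width"],s["clock"])
c=calibration("wrist");w=grab_frame("wrist");cv2.imwrite("pics/w9.png",w)
for k in blue(w,300)[1]:
    print(cv2.contourArea(k),rect(plane(c,k.reshape(-1,2),.051,True)),cv2.approxPolyDP(k,5,True).reshape(-1,2).tolist())
f=grab_frame("scene");g=grab_frame("side");cv2.imwrite("pics/g9.png",g);cv2.imwrite("pics/f9.png",f)
a=cv2.resize(f[210:290,310:410],(400,320),interpolation=cv2.INTER_CUBIC);b=cv2.resize(w[0:250,180:492],(400,320),interpolation=cv2.INTER_CUBIC);cv2.imwrite("pics/c9.png",np.hstack([a,b]))
E
```

```text
[0.48839222 0.21446813 0.18283229] [-0.16330002 -0.01680099 -0.52288886] 0.08556932063163446 20.1
3107.5 [ 5.633e+02  7.970e+01  9.030e+01  4.260e+01 -5.000e-01] [[459, 46], [420, 54], [424, 75], [433, 79], [442, 142], [471, 138]]
10888.0 [594.4 194.  148.3  61.4 -11.3] [[286, 0], [286, 159], [352, 159], [354, 0]]
```

View pics/c9.png

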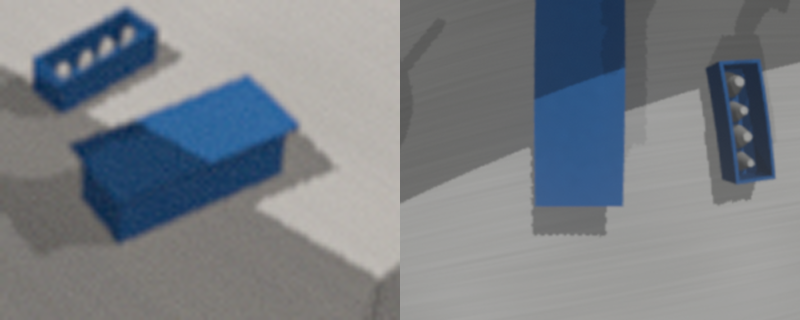

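The lid lies flat on the box with an even overhang. Its centre is (0.594, 0.194), yaw −0.197, against the box at (0.594, 0.194), yaw −0.192.

```bash
python3 -c "
from workcell import workorder
print(workorder.job_done())"
```

```text
the job is handed in; nothing more can be done
None
```

I slid the lid out about 57 mm past the board's near edge with the shut fingertips at about 10 N. I then gripped its long sides, lifted it, laid it on the large blue box until the force showed contact, and let go. The job was handed in at about 20 s on the robot's clock; no verdict is reported.

- **Fit on the box:** the last wrist picture puts the lid's centre at (0.594, 0.194) with yaw −0.197. Before placing, I had measured the box at (0.594, 0.194) with yaw −0.192. That is about 1 mm and 0.005 rad apart.
- **Release:** the arm is clear and the force reading is near zero. The lid looks flat with an even overhang.
- **Pin, saucepan and tub:** the arm stayed away from all three, but I did not measure their positions again at the end.
- **Heights that disagreed:** the box rim came out 4–5 mm low (43 mm against 48 mm), and the first rough lid height was also low (36 mm). The second lid measurement gave 48–49 mm, and the box centre from the scene camera agreed within about 3 mm. I set the placing height from the contact force.
- **Wrist force:** it peaked at about 27 N for a moment at the first touch on the lid, so I backed off before sliding.

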